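Push the canister lid home

ROBOT

A 6-joint arm with a two-finger parallel gripper is mounted at the origin on a cart in front of the work surface, level with it; the furniture and walls round the work are solid. World frame = base frame: x ahead of the robot, y to its left, z up, the work surface at z = 0. Lengths are in m, angles in rad, forces in N, time in s.
With the tool pointing down it reaches from about 0.225 to 0.875 m from the base axis. Payload 3.4 kg.
Tool frame: the origin (TCP) lies between the finger pads; the fingertips stand 14 mm ahead of it and the grasp point (between the pads) lies 5 mm behind it; z points along the fingers, y is the direction in which the jaws open and shut (so a half turn about z gives the same grasp; the last joint's range is limited). The gripper opens to 85 mm and grips with 20 to 120 N. Pads are 22 mm wide; open, the fingers measure 114 mm over their backs; the gripper's body (76 mm by 85 mm) begins 54 mm behind the grasp point. The pads swing forward as they close: fully open they stand 13 mm farther back than shut.
Start: joints at [1.137, 0.276, 1.505, -0, 1.361, -0.121], TCP at [0.177, 0.547, 0.221] pointing down, gripper open.
Joint ranges: [-2.89, 2.89], [-0.75, 2.08], [0.22, 2.7], [-1.18, 4.32], [0.11, 2.71], [-2.7, 2.7]. Speed limits (rad/s): [2.57, 2.57, 3.14, 3.14, 3.14, 3.14].

INTERFACE

Orientations are given as a unit quaternion [w, x, y, z].
In Python, from rig import manip, get_image, job gives the robot as it stands. The module is installed in compiled form; this text tells all that it offers.
- The arm moves only by the tool step_arm, never from a script. Its argument "moves" is one flat list of numbers, 5 for each row, row after row: the shift along the tool's x, y, z as a fraction of full scale, then the turn about the tool's z as a fraction of full scale, then the gripper's target within -1 to 1 (shut at 1, half-way at 0, fully open at -1). In form: [dx, dy, dz, twist, hand, dx, dy, dz, twist, hand, ...]. A call has 1 to 5 rows; each row is the pose to reach, as a shift and turn from the pose commanded when the call began, along the tool's axes at that moment, turning the shorter way round; what a row does not reach only later rows make up. Full scale, the value 1, is 500 mm for a shift and pi rad for a turn. A row lasts 1/10 s, in which the tool goes at most 50 mm and 8.59 degrees, less where a joint would pass 70% of its speed; a pose out of reach is approached as far as the arm can. A call with a number of a shift or a turn outside -1 to 1 is refused whole. A call with a gripper value outside its range is refused whole. The fingers move at their own pace and stop on an object; "force" is the grip in N (left out, the last holds). Time passes only in rows, so rows that repeat a pose let the fingers close. It gives the time, the measured TCP pose, the force and the opening at its end, in the units of the state.
- manip.get_state(): the state, without advancing time (a new reading comes with each control period).
- get_image(name): name is "scene" or "top" or "wrist"; returns a dict with "frame" (480x640x3 uint8, blue, green, red), "fx", "fy", "cx", "cy" (pixels), "rvec" (rotation vector, rad) and "tvec" (3), from world to camera coordinates, as OpenCV has them; the wrist camera has in their place "T_tool_cam" (4x4, takes a point from camera to tool coordinates, whose origin is the TCP and whose axes are the flange's). Camera axes: x right, y down, z forward; pixel columns grow to the right and rows downward; lengths in m; the calibration is good to about 2 mm. The wrist camera is an equidistant fisheye: a pixel r from the principal point sees the ray r / f radians off the axis. A picture is of the moment at which its call begins: read the wrist's pose just before it. There is no depth.
- job.sign_off(): hands the job in, once; it reports no verdict.
The state is a dict: "clock": time; "qpos": joint angles; "qd": joint speeds; "effort": joint torques, N m; "position": TCP position; "ee_rot": TCP orientation; "contact_force": force on the tool from outside, world axes, zero at the start; "moment": the same for the moment, N m; "width": finger opening in m.
Only numpy, scipy, OpenCV 4.12 (cv2) and the standard library are available. Lean on these libraries where they do the work, as an engineer would, in place of code of your own. Each camera call takes 0.05 s, during which the arm holds its last target. There are 200 camera calls.

TASK

Of the three steel storage canisters on the table, the one with the blue lid has not been closed properly: its lid stands up from the rim. Push the blue lid straight down until it is fully home on its canister, leaving the canister standing upright about where it is, and do not shift the orange-lidded and green-lidded canisters.

Things in the scene. Friction and masses are not known exactly. Their poses are not given: they have to be found in the camera images.
- blue_lid_top (a point): centre of the flat top of the round knob (34 mm across, 17 mm tall) in the middle of the blue press-on lid, where to press; z axis up. Lid 72 mm across, on a loose steel canister 70 mm across, 90 mm tall, 0.4 to 0.9 kg. Point 122 mm above the table when the lid is fully home, 9 to 14 mm higher at the start, its white plug with black seals showing in the gap. Friction 7 N, no spring; the rim is a hard stop
- blue_lid (a joint): how far the blue lid has been pushed down, in m: 0 when it stands 14 mm proud, 0.014 when fully home; 0 to 0.005 at the start; it stays where it is left
- orange_canister: canister with the orange lid, already closed: a steel cylinder 70 mm across and 90 mm tall under a plastic lid 72 mm across with a knob in its middle; 122 mm tall in all; loose, about 0.6 kg; origin at the centre of its underside, z up
- green_canister: canister with the green lid, already closed: a steel cylinder 70 mm across and 90 mm tall under a plastic lid 72 mm across with a knob in its middle; 122 mm tall in all; loose, about 0.6 kg; origin at the centre of its underside, z up

How it is judged:
At the end, for the whole second after the job is handed in: the blue lid is fully home (within 2 mm of its stop), its canister is upright within 10 degrees and its lid within 50 mm of where it started, and the orange-lidded and green-lidded canisters are within 20 mm of where they started (value of joint blue_lid above 0.012 m and angle between blue_lid_top's own z axis and vertical below 0.1745 rad and distance of blue_lid_top from where it was at the start of the episode below 0.05 m and distance of each of orange_canister, green_canister from where it was at the start of the episode below 0.02 m); the robot touches nothing.
It fails at once if the orange-lidded or green-lidded canister is shifted by more than 20 mm (distance of any of orange_canister, green_canister from where it was at the start of the episode above 0.02 m).
It fails at once if the blue-lidded canister is tipped by more than 20 degrees (angle between blue_lid_top's own z axis and vertical above 0.35 rad).
It also fails if it takes over 32 s, if anything falls off the work surface, if the arm or the gripper's body presses on something with over 40 N, if the wrist force passes 120 N, or if a joint passes its speed limit or range.

## Working session

There is one attempt and no reset: what is moved stays moved. The work goes in short steps, Python scripts to look and compute and a tool call to move; the robot and the scene stay as the last step left them, time stands still between calls to the robot, and variables do not carry over. Pictures are saved under pics/ and viewed, about 8 in all and at most 12, crops included, and the job is handed in when it is done.

Besides the shell and the picture viewer there is one more tool, called after "Call:" by a JSON object that holds its "name" and its "arguments", one argument or row to a line. step_arm: Moves the arm, as the interface text tells. Its arguments: {"type":"object","properties":{"moves":{"type":"array","items":{"type":"number","minimum":-1,"maximum":1}},"force":{"type":"number"}},"required":["moves"]}

```bash
mkdir -p pics; python3 - <<'E'
from rig import manip,get_image,job
import cv2,pickle
d={}
for n in("scene","top"):
    d[n]=get_image(n);cv2.imwrite(f"pics/{n}1.png",d[n]["frame"])
    print(n,{k:v for k,v in d[n].items() if k!="frame"})
pickle.dump(d,open("d.pkl","wb"))
print(manip.get_state())
E
```

```text
scene {'fx': 622.9433179550263, 'fy': 622.9433179550263, 'cx': 312.47357531941674, 'cy': 241.85742615626003, 'rvec': array([ 2.12257048, -0.69161957,  0.3536084 ]), 'tvec': array([-0.3517977 ,  0.33290117,  0.66553526])}
top {'fx': 504.6081550461879, 'fy': 504.6081550461879, 'cx': 324.23675175235985, 'cy': 240.64376101312956, 'rvec': array([ 2.07955908, -2.13017199,  0.22581624]), 'tvec': array([0.13842325, 0.56242976, 0.88842066])}
{'clock': 0.1, 'qpos': array([ 1.13698252e+00,  2.76548909e-01,  1.50603559e+00,  3.45046649e-05,
        1.36071707e+00, -1.20971073e-01]), 'qd': array([ 0.00098534, -0.0021097 , -0.0038612 , -0.00099523, -0.00136334,
        0.00220567]), 'effort': array([ 1.48421415e-03, -4.17696118e+01, -2.46405172e+01, -1.15347048e-04,
        5.71684606e-03,  3.62072996e-06]), 'position': array([0.17672786, 0.5466364 , 0.22030488]), 'ee_rot': array([-2.50217301e-04,  1.55787782e-01,  9.87790178e-01, -8.17174737e-04]), 'contact_force': array([-0.60647137,  0.34187017, -0.24212984]), 'moment': array([ 0.03642616, -0.0551262 ,  0.02548275]), 'width': 0.08539804376430855}
```

View pics/scene1.png

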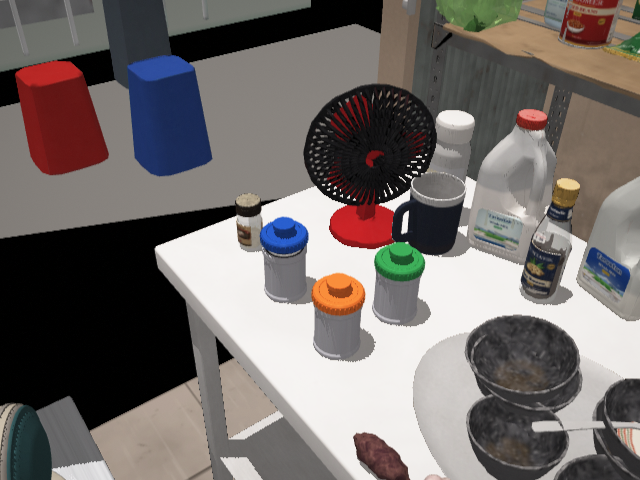

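View pics/top1.png

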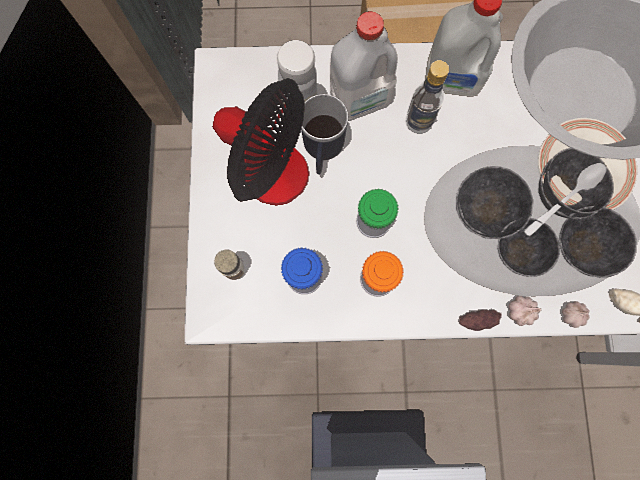

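The scene view shows the blue lid at (285,235), orange at (338,293) and green at (400,262). In the top view blue is at (302,268), orange at (382,271) and green at (378,208). Next I'll enlarge crops around the lids to measure the knobs.

```bash
python3 - <<'E'
import cv2,pickle,numpy as np
d=pickle.load(open("d.pkl","rb"))
a=d["scene"]["frame"][205:315,250:350]; b=d["top"]["frame"][235:305,262:342]
a=cv2.resize(a,None,fx=4,fy=4,interpolation=cv2.INTER_CUBIC)
b=cv2.resize(b,None,fx=5,fy=5,interpolation=cv2.INTER_CUBIC)
b=cv2.copyMakeBorder(b,0,a.shape[0]-b.shape[0],0,0,cv2.BORDER_CONSTANT)
cv2.imwrite("pics/crop.png",np.hstack([a,b]))
E
```

```text
(no output)
```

View pics/crop.png

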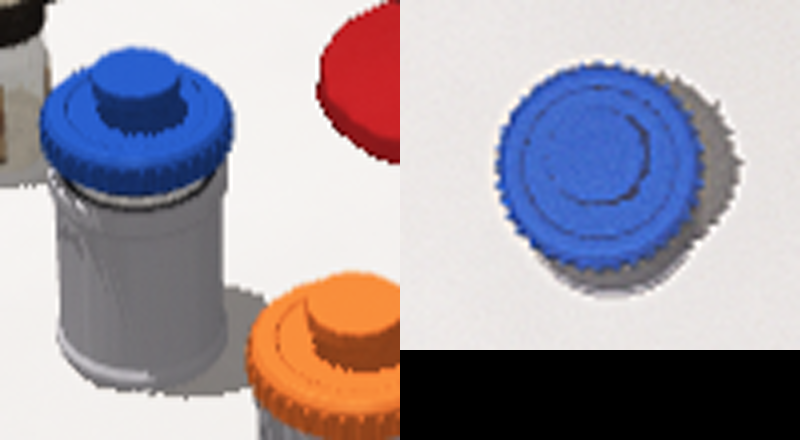

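```bash
cat >h.py <<'E'
import cv2,numpy as np
def ray(c,uv):
    R=cv2.Rodrigues(c["rvec"])[0];K=np.array([[c["fx"],0,c["cx"]],[0,c["fy"],c["cy"]],[0,0,1]])
    return -R.T@c["tvec"],R.T@np.linalg.solve(K,[*uv,1])
def atz(c,uv,z):
    o,r=ray(c,uv);return (o+r*(z-o[2])/r[2]).round(4)
def tri(c1,u1,c2,u2):
    P=[np.array([[c["fx"],0,c["cx"]],[0,c["fy"],c["cy"]],[0,0,1]])@np.c_[cv2.Rodrigues(c["rvec"])[0],c["tvec"]] for c in(c1,c2)]
    X=cv2.triangulatePoints(*P,np.float64(u1),np.float64(u2));return (X[:3]/X[3]).ravel()
E
python3 - <<'E'
import pickle;from h import *
from scipy.spatial.transform import Rotation as R
d=pickle.load(open("d.pkl","rb"));s,t=d["scene"],d["top"]
p=tri(s,(284,222.7),t,(300.5,264.1));print("blue",p)
for z in(.131,.134): print(atz(s,(284,222.7),z),atz(t,(300.5,264.1),z))
print("blue lid rim",atz(t,(302,268.4),.115))
print("orange",atz(s,(339,283),.122),atz(t,(382.5,271.5),.103))
print("green",atz(s,(400,251),.122),atz(t,(378,208.5),.103))
print("small jar",atz(t,(228,262),.08), "fan",atz(t,(305,175),.0))
q=np.array([-.00025,.15579,.98779,-.0008]);print(R.from_quat(q[[1,2,3,0]]).as_matrix().round(3))
M=R.from_quat(q[[1,2,3,0]]).as_matrix();print("tool delta",M.T@(p-[.17673,.54664,.2203]))
E
```

```text
blue [0.50763438 0.16813392 0.12897808]
[0.5042 0.1663 0.131 ] [0.5099 0.1667 0.131 ]
[0.5018 0.1627 0.134 ] [0.5094 0.1666 0.134 ]
blue lid rim [0.505 0.165 0.115]
orange [0.4916 0.0163 0.122 ] [0.4979 0.0228 0.103 ]
green [0.6064 0.0206 0.122 ] [0.6141 0.0254 0.103 ]
small jar [0.5259 0.302  0.08  ] fan [0.7192 0.1615 0.    ]
[[-0.951  0.308 -0.001]
 [ 0.308  0.951 -0.002]
 [ 0.    -0.002 -1.   ]]
tool delta [-0.43135929 -0.25813695  0.09164461]
```

Call:
{"name": "step_arm", "arguments": {
  "moves": [-0.42,-0.25,0,0,1,-0.42,-0.25,0,0,1,-0.42,-0.25,0,0,1,-0.42,-0.25,0,0,1,-0.42,-0.25,0,0,1]
}}

```text
clock: 0.6
position: [0.3392, 0.3616, 0.2208]
ee_rot: [-0.0, 0.156, 0.988, -0.0]
contact_force: [1.3, -0.1, 0.1]
width: 0.0122
```

Call:
{"name": "step_arm", "arguments": {
  "moves": [-0.36,-0.22,0,0,1,-0.36,-0.22,0,0,1,-0.36,-0.22,0,0,1,-0.36,-0.22,0,0,1,-0.36,-0.22,0,0,1]
}}

```text
clock: 1.1
position: [0.4789, 0.1995, 0.2207]
ee_rot: [0.001, 0.158, 0.987, -0.001]
contact_force: [0.7, 0.2, 1.0]
width: 0.0
```

```bash
python3 - <<'E'
from rig import manip,get_image
import cv2,pickle
s=manip.get_state();w=get_image("wrist");pickle.dump((s,w),open("w.pkl","wb"))
cv2.imwrite("pics/w1.png",w["frame"])
print(s["clock"],s["position"],s["ee_rot"],s["width"],s["contact_force"],s["qpos"],{k:v for k,v in w.items() if k!="frame"})
E
```

```text
1.1 [0.47885174 0.199535   0.22065075] [ 8.47431224e-04  1.58192468e-01  9.87407469e-01 -9.57005669e-04] 2.0333722068682176e-05 [0.71408939 0.23887471 1.03227186] [ 0.26241049  0.19114315  1.62197719 -0.00251364  1.32770905 -0.99006188] {'fx': 371.64829954431775, 'fy': 371.64829954431775, 'cx': 320.54450372056056, 'cy': 240.61452489370967, 'T_tool_cam': array([[ 3.26013796e-04, -9.48055801e-01, -3.18103901e-01,
         8.12526992e-02],
       [ 9.99999887e-01,  4.19396901e-04, -2.25077107e-04,
         9.20075215e-04],
       [ 3.46797447e-04, -3.18103792e-01,  9.48055830e-01,
        -1.53318008e-01],
       [ 0.00000000e+00,  0.00000000e+00,  0.00000000e+00,
         1.00000000e+00]])}
```

View pics/w1.png

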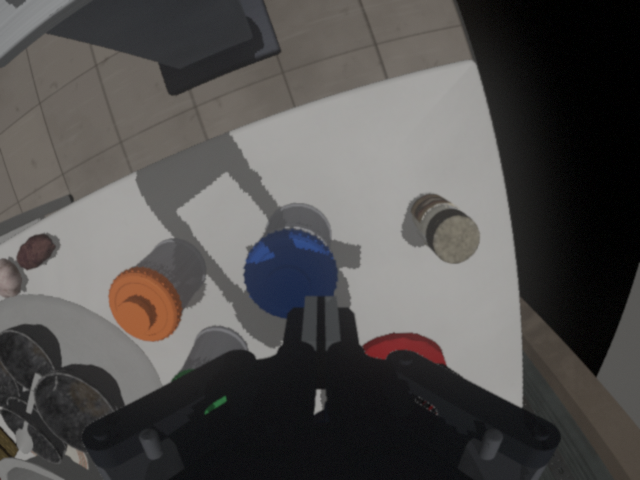

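The wrist view shows the blue lid, in shadow, centred near (291,274) and partly behind the closed fingers. I'll enlarge it with more contrast to find the knob, and compute the lid centre.

```bash
cat >>h.py <<'E'
from scipy.spatial.transform import Rotation as Ro
def wpt(s,w,uv,z):
    v=(np.array(uv)-[w["cx"],w["cy"]])/w["fx"];r=np.hypot(*v)
    D=np.array([*(np.sin(r)*v/r),np.cos(r)]);T=w["T_tool_cam"]
    M=Ro.from_quat(np.array(s["ee_rot"])[[1,2,3,0]]).as_matrix()
    o=s["position"]+M@T[:3,3];g=M@T[:3,:3]@D
    return (o+g*(z-o[2])/g[2]).round(4)
E
python3 - <<'E'
import pickle;from h import *
s,w=pickle.load(open("w.pkl","rb"))
f=w["frame"];hsv=cv2.cvtColor(f,cv2.COLOR_BGR2HSV)
m=cv2.inRange(hsv,(108,130,30),(130,255,255));m[:200]=0;m[:,:230]=0;m[:,350:]=0
y,x=np.nonzero(m)
# project outline (excluding finger region) to the plane, fit circle
c=max(cv2.findContours(m,cv2.RETR_EXTERNAL,cv2.CHAIN_APPROX_NONE)[0],key=cv2.contourArea)[:,0]
c=c[(c[:,1]<290)]
for z in(.110,.115):
    P=np.array([wpt(s,w,u,z)[:2] for u in c])
    A=np.c_[2*P,np.ones(len(P))];k=np.linalg.lstsq(A,(P**2).sum(1),rcond=None)[0]
    print(z,k[:2],"r",np.sqrt(k[2]+k[:2]@k[:2]))
print("orange rim",wpt(s,w,(145,304),.105))
a=cv2.resize(cv2.convertScaleAbs(f[215:335,225:355],alpha=2.2),None,fx=5,fy=5,interpolation=cv2.INTER_CUBIC)
cv2.imwrite("pics/wc.png",a[:600])
E
```

```text
0.11 [0.51810991 0.16609447] r 0.023911570374935753
0.115 [0.51591439 0.16722713] r 0.023460934510386378
orange rim [0.4958 0.0299 0.105 ]
```

View pics/wc.png

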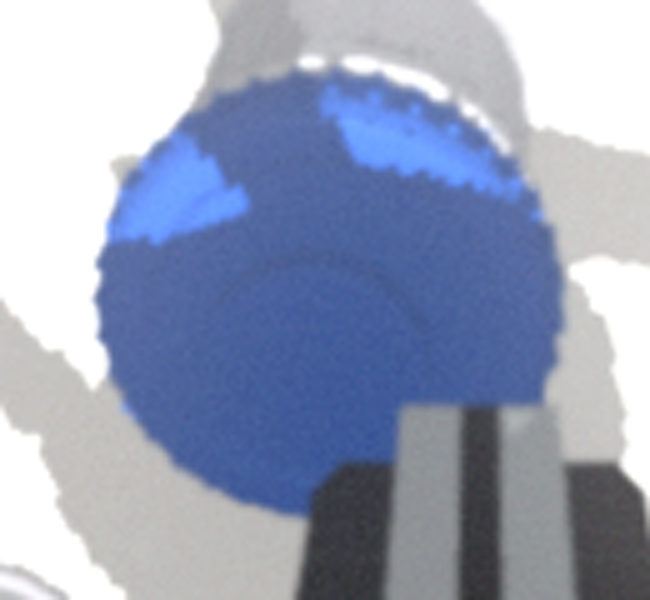

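```bash
python3 - <<'E'
import pickle;from h import *
s,w=pickle.load(open("w.pkl","rb"))
q=lambda x,y:(225+x/5,215+y/5)
for z in(.105,.11,.115):print("lid",z,wpt(s,w,q(329,295),z),wpt(s,w,q(97,295),z),wpt(s,w,q(560,295),z))
for z in(.131,.134):print("knob",z,wpt(s,w,q(322,357),z), wpt(s,w,q(322,250),z))
E
```

```text
lid 0.105 [0.507  0.1662 0.105 ] [0.4957 0.1305 0.105 ] [0.5183 0.201  0.105 ]
lid 0.11 [0.505  0.1673 0.11  ] [0.4939 0.1323 0.11  ] [0.5162 0.2014 0.11  ]
lid 0.115 [0.5031 0.1684 0.115 ] [0.4922 0.134  0.115 ] [0.514  0.2019 0.115 ]
knob 0.131 [0.5058 0.1677 0.131 ] [0.4899 0.1734 0.131 ]
knob 0.134 [0.5045 0.1684 0.134 ] [0.4889 0.1741 0.134 ]
```

The top, scene and wrist views agree on the knob centre at about (0.506, 0.167). I'll move above it and come down to just clear of the knob.

Call:
{"name": "step_arm", "arguments": {
  "moves": [-0.071,-0.045,0,0,1,-0.071,-0.045,0.06,0,1,-0.071,-0.045,0.12,0,1,-0.071,-0.045,0.12,0,1,-0.071,-0.045,0.12,0,1]
}}

```text
clock: 1.65
position: [0.5017, 0.1721, 0.1611]
ee_rot: [-0.001, 0.155, 0.988, 0.0]
contact_force: [0.7, 0.1, 1.0]
width: 0.0001
```

```bash
python3 - <<'E'
from rig import manip,get_image
import cv2,numpy as np
s=manip.get_state();print(s["position"],s["ee_rot"],s["contact_force"])
f=get_image("scene")["frame"][150:310,200:400];g=get_image("top")["frame"][190:350,220:380]
cv2.imwrite("pics/c2.png",np.hstack([cv2.resize(f,(440,352)),cv2.resize(g,(352,352))]))
E
```

```text
[0.5017295  0.17211042 0.16109065] [-7.63055854e-04  1.55215690e-01  9.87880310e-01  3.36120474e-05] [0.735094   0.05530374 0.99091259]
```

View pics/c2.png

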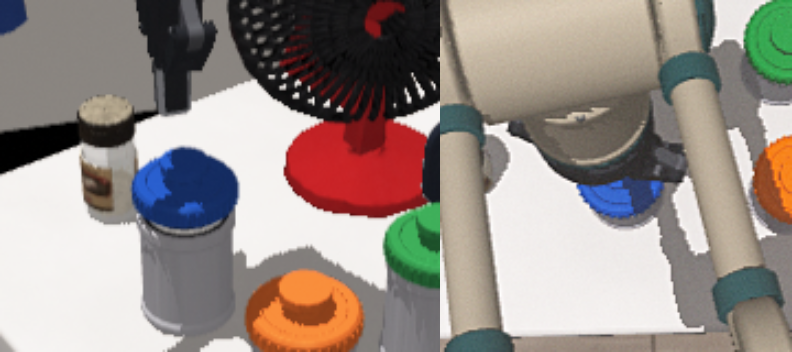

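Both views show the fingertips just above the knob, about 6 mm off laterally. I'll correct that and start down slowly.

Call:
{"name": "step_arm", "arguments": {
  "moves": [-0.011,-0.007,0,0,1,-0.011,-0.007,0.008,0,1,-0.011,-0.007,0.016,0,1,-0.011,-0.007,0.022,0,1,-0.011,-0.007,0.028,0,1]
}}

```text
clock: 2.25
position: [0.5065, 0.1661, 0.1467]
ee_rot: [-0.0, 0.156, 0.988, -0.0]
contact_force: [0.4, -0.8, 0.0]
width: 0.0001
```

Call:
{"name": "step_arm", "arguments": {
  "moves": [0,0,0.004,0,1,0,0,0.008,0,1,0,0,0.012,0,1,0,0,0.012,0,1]
}}

```text
clock: 2.65
position: [0.5065, 0.1662, 0.1408]
ee_rot: [-0.0, 0.156, 0.988, -0.0]
contact_force: [-0.5, 0.1, -0.2]
width: -0.0
```

There's no contact force, although the tip should be at about z 0.127. I'll look before going further.

```bash
python3 - <<'E'
from rig import manip,get_image
import cv2,numpy as np
s=manip.get_state();print(s["position"],s["contact_force"],s["moment"])
f=get_image("scene")["frame"][190:320,230:350];g=get_image("wrist")["frame"][200:360,220:400]
cv2.imwrite("pics/c3.png",np.hstack([cv2.resize(f,(360,390),interpolation=cv2.INTER_CUBIC),cv2.resize(cv2.convertScaleAbs(g,alpha=2),(439,390))]))
E
```

```text
[0.50651859 0.16616192 0.14080219] [-0.46889076  0.13292542 -0.18466596] [-0.04693282  0.00723834 -0.00402203]
```

View pics/c3.png

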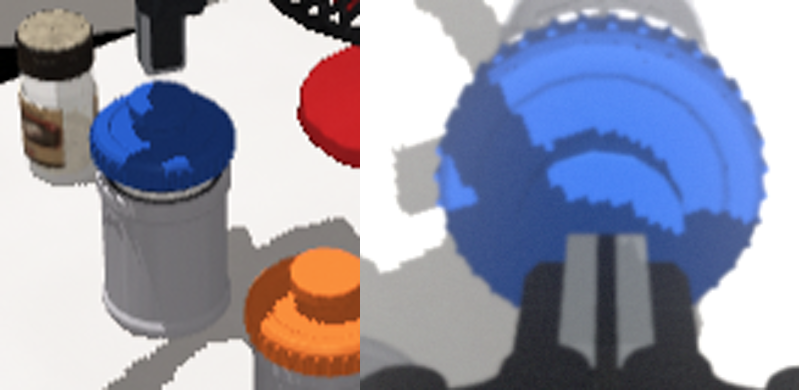

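```bash
python3 - <<'E'
import pickle;from h import *
d=pickle.load(open("d.pkl","rb"));s=d["scene"]
pr=lambda p:cv2.projectPoints(np.float64([p]),s["rvec"],s["tvec"],np.array([[s["fx"],0,s["cx"]],[0,s["fy"],s["cy"]],[0,0,1]]),None)[0].ravel()
for z in(.122,.127,.132,.137,.142):print(z,pr((.5065,.1662,z)))
for p in((283.3,214),(284,222.7)):print([atz(s,p,z) for z in(.127,.14)])
E
```

```text
0.122 [285.44525313 227.1016239 ]
0.127 [285.37359621 224.39023434]
0.132 [285.30148277 221.66157083]
0.137 [285.22890843 218.91546774]
0.142 [285.15586877 216.15175737]
[array([0.5196, 0.1912, 0.127 ]), array([0.5091, 0.1751, 0.14  ])]
[array([0.5073, 0.1711, 0.127 ]), array([0.4971, 0.1555, 0.14  ])]
```

Projecting into the scene view puts the actual fingertips near z 0.144, so about 10 mm still separates them from the knob. I'll keep going down and watch the force.

Call:
{"name": "step_arm", "arguments": {
  "moves": [0,0,0.005,0,1,0,0,0.01,0,1,0,0,0.014,0,1,0,0,0.014,0,1]
}}

```text
clock: 3.15
position: [0.5064, 0.1661, 0.1337]
ee_rot: [-0.0, 0.156, 0.988, -0.0]
contact_force: [-0.1, -0.5, -0.7]
width: -0.0002
```

Call:
{"name": "step_arm", "arguments": {
  "moves": [0,0,0.004,0,1,0,0,0.008,0,1,0,0,0.008,0,1]
}}

```text
clock: 3.45
position: [0.5065, 0.1661, 0.1298]
ee_rot: [-0.0, 0.156, 0.988, -0.0]
contact_force: [0.7, -0.2, 0.1]
width: 0.0003
```

Call:
{"name": "step_arm", "arguments": {
  "moves": [0,0,0.004,0,1,0,0,0.008,0,1,0,0,0.008,0,1]
}}

```text
clock: 3.75
position: [0.5065, 0.1661, 0.1258]
ee_rot: [-0.0, 0.156, 0.988, -0.0]
contact_force: [-0.8, -1.5, -0.6]
width: -0.0
```

```bash
python3 - <<'E'
from rig import manip,get_image
import cv2,numpy as np
f=get_image("scene")["frame"][190:320,230:350];g=get_image("wrist")["frame"][200:360,220:400]
cv2.imwrite("pics/c4.png",np.hstack([cv2.resize(f,(360,390),interpolation=cv2.INTER_CUBIC),cv2.resize(cv2.convertScaleAbs(g,alpha=2),(439,390))]))
E
```

```text
(no output)
```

View pics/c4.png

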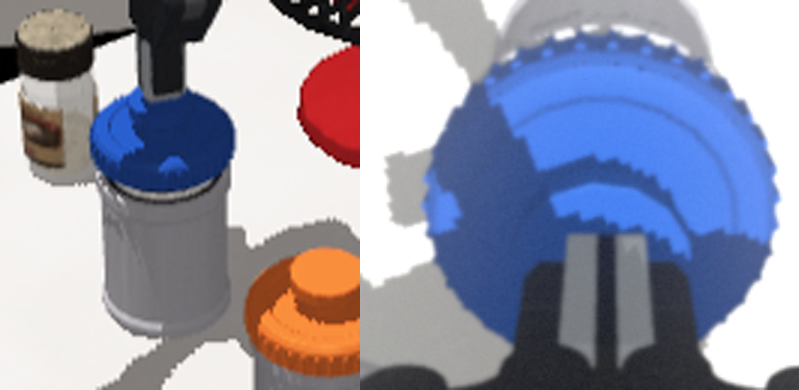

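The tip is now at about (284,223) in the scene view, which is the knob's top centre, and the lid hasn't moved yet. Contact should come next.

Call:
{"name": "step_arm", "arguments": {
  "moves": [0,0,0.004,0,1,0,0,0.008,0,1,0,0,0.008,0,1]
}}

```text
clock: 4.15
position: [0.5069, 0.1662, 0.1223]
ee_rot: [0.0, 0.156, 0.988, 0.0]
contact_force: [0.6, 0.4, 2.2]
width: -0.0002
```

Contact has begun, at 2 N with TCP z 0.122. The lid needs about 9–14 mm more from here.

Call:
{"name": "step_arm", "arguments": {
  "moves": [0,0,0.004,0,1,0,0,0.008,0,1,0,0,0.012,0,1,0,0,0.012,0,1]
}}

```text
clock: 4.55
position: [0.507, 0.1662, 0.1167]
ee_rot: [0.0, 0.156, 0.988, 0.0]
contact_force: [-0.5, 0.1, 4.8]
width: -0.0
```

Call:
{"name": "step_arm", "arguments": {
  "moves": [0,0,0.004,0,1,0,0,0.008,0,1,0,0,0.01,0,1,0,0,0.01,0,1]
}}

```text
clock: 4.95
position: [0.507, 0.1662, 0.1118]
ee_rot: [0.0, 0.156, 0.988, 0.0]
contact_force: [-0.4, 0.4, 5.0]
width: 0.0
```

Call:
{"name": "step_arm", "arguments": {
  "moves": [0,0,0.003,0,1,0,0,0.006,0,1,0,0,0.006,0,1]
}}

```text
clock: 5.25
position: [0.5075, 0.1664, 0.1117]
ee_rot: [0.002, 0.156, 0.988, 0.001]
contact_force: [-5.4, -1.6, 22.5]
width: 0.0002
```

That's the hard stop: z stays at 0.1117 while the force rises to 22 N. I'll retract straight up and check.

Call:
{"name": "step_arm", "arguments": {
  "moves": [0,0,-0.03,0,1,0,0,-0.12,0,1,0,0,-0.2,0,1,0,0,-0.28,0,1,0,0,-0.28,0,1]
}}

```text
clock: 5.75
position: [0.5101, 0.1669, 0.2539]
ee_rot: [0.006, 0.156, 0.988, 0.002]
contact_force: [-0.3, 0.7, 0.6]
width: -0.0001
```

```bash
python3 - <<'E'
from rig import manip,get_image
import cv2,numpy as np
s=manip.get_state();print(s["clock"],s["position"],s["contact_force"])
f=get_image("scene")["frame"]
cv2.imwrite("pics/f.png",cv2.resize(f[200:370,230:440],None,fx=3.5,fy=3.5,interpolation=cv2.INTER_CUBIC))
import pickle
o=pickle.load(open("d.pkl","rb"))["scene"]["frame"]
def cen(f,lo,hi):
    m=cv2.inRange(cv2.cvtColor(f,cv2.COLOR_BGR2HSV),lo,hi);m[:200]=0;m[380:]=0;m[:,:250]=0;m[:,440:]=0
    x,y,w,h=cv2.boundingRect(m);return x,y,w,h
for n,lo,hi in(("blue",(105,120,40),(130,255,255)),("or",(8,150,60),(20,255,255)),("gr",(50,120,40),(80,255,255))):print(n,cen(o,lo,hi),cen(f,lo,hi))
E
```

```text
5.75 [0.51011201 0.16685904 0.25391753] [-0.28765946  0.6949772   0.63163796]
blue (260, 217, 48, 37) (260, 223, 48, 37)
or (312, 273, 53, 43) (312, 273, 53, 43)
gr (375, 242, 50, 39) (375, 242, 50, 39)
```

View pics/f.png

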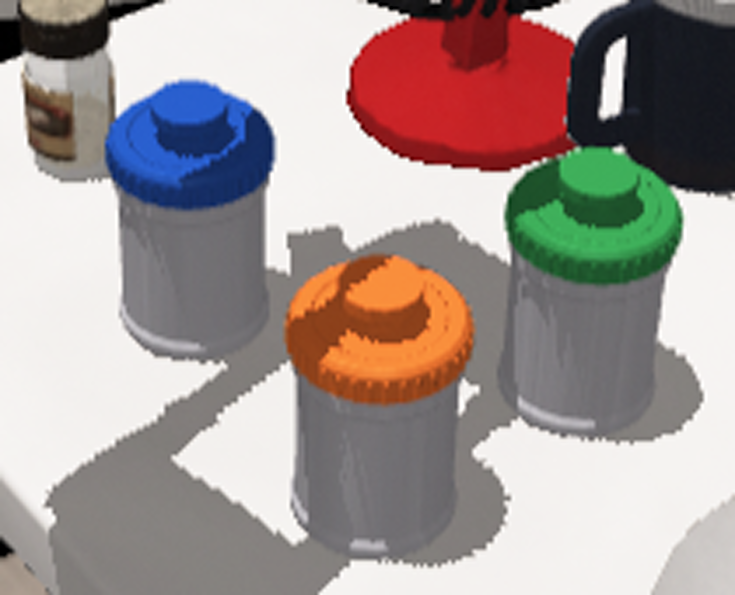

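The gap is closed: the blue lid dropped 6 px, about 11 mm. The canister is upright, and the orange and green lids show no pixel shift.

```bash
python3 -c "
from rig import job
print(job.sign_off())"
```

```text
the job is handed in; nothing more can be done
None
```

I pushed the blue lid straight down with the closed fingertips until it hit its hard stop, then lifted clear and handed the job in at about 5.8 s on the clock; the sign-off gives no verdict.

**Last checks:**
- **Lid home:** the lid met about 5 N of resistance on the way down. At the stop the force rose to 22 N with no further travel. In the final picture the white plug and seals no longer show, and the lid sits 6 px lower, about 11 mm.
- **Canisters:** the blue canister stands upright where it was. The orange and green lids are at the same pixels as before.
- **Robot clear:** the tool is about 14 cm above where it stopped pressing, touching nothing.

**What disagreed:**
- **Fingertip position:** the tips did not stand 14 mm ahead of the TCP as the description says. Contact came with the TCP at about z = 0.122–0.126, some 20 mm lower than expected, so I found it from the pictures and the force reading instead.
- **Camera agreement:** the knob positions from the scene and top cameras differed by about 6–8 mm, and the wrist view settled it.

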